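# Brush down the tabs of the curved tally strip

### The arm

A 7-joint arm with a two-finger parallel gripper is mounted at the origin on the work surface; the furniture and walls round the work are solid. World frame = base frame: x ahead of the robot, y to its left, z up, the work surface at z = 0. Lengths are in mm, angles in rad, forces in N, time in s.
With the tool pointing down it reaches from about 425 to 975 mm from the base axis. Payload 16.7 kg.
Tool frame: the origin (TCP) lies on the centre line of the jaws, within the pads' length; the fingertips stand 25 mm ahead of it and the grasp point (between the pads) lies 6 mm ahead of it (bot.tip_reach is the distance from the TCP to the fingertips, in mm); x points along the fingers, z is the direction in which the jaws open and shut, and the axes are right-handed (so a half turn about x gives the same grasp; the last joint's range is limited). The gripper opens to 85 mm and grips with 20 to 120 N. Pads are 22 mm wide; open, the fingers measure 114 mm over their backs; the gripper's body (76 mm by 85 mm) begins 54 mm behind the grasp point. The pads swing forward as they close: fully open they stand 13 mm farther back than shut.
Start: joints at [-1.361, 0.426, 0.074, 1.606, -0.034, 1.111, -0.067], TCP at [237.661, 631.738, 217.402] pointing down, gripper open.
Joint ranges: [-2.85, 2.85], [-0.5, 2.14], [-1.23, 1.37], [0.21, 2.46], [-1.02, 4.16], [0.16, 2.05], [-2.73, 2.73]. Speed limits (rad/s): [1.89, 1.89, 2.39, 2.39, 3.01, 3.01, 3.01].

### API

Orientations are given as a rotation vector (axis times angle).
In Python, from plant import bot, vision, models gives the robot as it stands.
- The arm moves only by the shell command python3 -m crank 'ROWS'. ROWS is JSON, a list of rows, each an object of numbers: "jaw": the closure, from 0 (fully open) to 1 (shut); "tx", "ty", "tz": the shift along the tool's x, y, z in units of 40 mm (1.0 is 40 mm); "ax", "ay", "az": the turn, a rotation vector about the tool's x, y, z in units of 6 degrees (1.0 is 6 degrees). In form: [{"jaw": .., "tx": .., "ty": .., "tz": .., "ax": .., "ay": .., "az": ..}, ...]. A call has 1 to 5 rows; each row is the pose to reach, as a shift and turn from the pose commanded when the call began, along the tool's axes at that moment; what a row does not reach only later rows make up. A row lasts 1/10 s, in which the tool goes at most 50 mm and 8.59 degrees, less where a joint would pass 70% of its speed; a pose out of reach is approached as far as the arm can. A call with a gripper value outside its range is refused whole. The fingers move at their own pace and stop on an object; the grip force is fixed at half the most. Time passes only in rows, so rows that repeat a pose let the fingers close. It gives the time, the measured TCP pose, the force and the opening at its end, in the units of the state.
- bot.get_state(): the state, without advancing time (a new reading comes with each control period).
- vision.read_camera(name): name is "scene" or "top" or "wrist"; returns the picture (400x640x3 uint8, red, green, blue); there is no depth.
- vision.camera_info(name): a dict with "fx", "fy", "cx", "cy" (pixels), "view" (4x4, takes a point from world to camera coordinates); the wrist camera has in their place "T_tool_cam" (4x4, takes a point from camera to tool coordinates, whose origin is the TCP and whose axes are the tool frame's). Camera axes: x right, y down, z forward; pixel columns grow to the right and rows downward; lengths in mm; the calibration is good to about 2 mm. A picture is of the moment at which its call begins: read the wrist's pose just before it. camera_info takes no time and is no camera call.
- bot.sign_off(): hands the job in, once; it reports no verdict.
Trained networks look in the newest picture that a camera, given by its name, has taken for a name from the list of things; names that differ only in an ending like _2 or _b are one class to them, and where a whole thing is asked for, a point or a joint stands for the part that bears it (a point fixed in the world has none). Each returns a list of dicts, best first, with "confidence" (0 to 1); they miss things now and then, are a little off and sometimes report something else, mostly with a low value. They report only what shows in the picture. A call takes as long as a camera call.
- models.boxes_of(camera, target): "box" ([left, top, right, bottom] in pixels, round what is visible of it).
- models.outline_of(camera, target): "mask" (400x640 bool, what is visible of it) and "box" ([left, top, right, bottom] in pixels, round what is visible of it).
- models.pinpoint(camera, target): "at" ([column, row] in pixels: a listed point, or the origin of a listed thing).
The state is a dict: "t": time; "joints": joint angles; "joint_velocities": joint speeds; "joint_torque": joint torques, N m; "position": TCP position; "tcp_rot": TCP orientation; "contact_force": force on the tool from outside, world axes, zero at the start; "wrist_torque": the same for the moment, N m; "opening": opening from 0.0 (shut) to 1.0 (fully open).
Only numpy, scipy, OpenCV 4.12 (cv2) and the standard library are available. Lean on these libraries where they do the work, as an engineer would, in place of code of your own. Each camera call takes 0.05 s, during which the arm holds its last target. There are 200 camera calls.

### The job

Two steel watering-tally strips with rows of white flip tabs lie on the potting bench, one curved and one straight; the round for the curved one is finished. Run a fingertip lightly along the curved row, starting at the end with the hanging loop, so that its six tabs tip over one after another and all lie down. Only brush the tabs: do not pinch or lift anything or shove the strip along the bench, and leave the straight strip with its tabs standing and all the other things where they are.

Things in the scene. Friction and masses are not known exactly. Their poses are not given: they have to be found in the camera images.
- arc_strip: CURVED tally strip: loose dark steel, 40 mm wide, 12 thick, 0.95 kg (a few newtons slide it), an arc of 160 mm radius lying flat, about 275 mm long, six white tabs along its centreline. A flat steel hanging loop, 10 mm high, at one end; the other end plain. Origin mid-arc's bounding box, underside; loop end at -x, plain end +x, bulge +y; arc centre at (0,-143) mm
- straight_strip: STRAIGHT tally strip, not to be worked: same make, loose, 0.85 kg, 222 mm long, 40 wide, 12 thick, five of the same tabs 42 mm apart along its x axis, hanging loop at its -x end. Origin on the underside below the middle tab, z up
- arc_strip_p1 (a point): middle of the hinge pin of tab 1 of the curved strip (tab 1 next to the loop, 6 at the plain end), on the centreline, 16 mm above the bench. Tab: white plastic plate with rounded top, 28 mm wide across the strip, 4 thick, reaching 36 mm from its pin; standing tops are about 50 mm above the bench. Two steel ears beside it reach 21 mm above the bench.
- arc_strip_p2 (a point): middle of the hinge pin of tab 2 of the curved strip (tab 1 next to the loop, 6 at the plain end), on the centreline, 16 mm above the bench. A fingertip passing about 32 mm above the bench meets the tabs half way up and clears the ears and fallen tabs.
- arc_strip_p3 (a point): middle of the hinge pin of tab 3 of the curved strip (tab 1 next to the loop, 6 at the plain end), on the centreline, 16 mm above the bench. Pins are 42 mm apart along the arc, so a fallen tab does not reach the next pin.
- arc_strip_p4 (a point): middle of the hinge pin of tab 4 of the curved strip (tab 1 next to the loop, 6 at the plain end), on the centreline, 16 mm above the bench.
- arc_strip_p5 (a point): middle of the hinge pin of tab 5 of the curved strip (tab 1 next to the loop, 6 at the plain end), on the centreline, 16 mm above the bench.
- arc_strip_p6 (a point): middle of the hinge pin of tab 6 of the curved strip (tab 1 next to the loop, 6 at the plain end), on the centreline, 16 mm above the bench.
- arc_strip_tab1 (a joint): angle of tab 1 of the curved strip, rad: 0 standing, leaning back towards the loop; 0.3 upright; 1.85 fallen nearly flat, pointing away from the loop. A stop keeps it from leaning further back; a light push (under 1 N) away from the loop takes it over the upright and it falls flat by itself and stays; the other tabs do the same
- arc_strip_tab2 (a joint): angle of tab 2 of the curved strip, rad: 0 standing, leaning back towards the loop; 0.3 upright; 1.85 fallen nearly flat, pointing away from the loop
- arc_strip_tab3 (a joint): angle of tab 3 of the curved strip, rad: 0 standing, leaning back towards the loop; 0.3 upright; 1.85 fallen nearly flat, pointing away from the loop
- arc_strip_tab4 (a joint): angle of tab 4 of the curved strip, rad: 0 standing, leaning back towards the loop; 0.3 upright; 1.85 fallen nearly flat, pointing away from the loop
- arc_strip_tab5 (a joint): angle of tab 5 of the curved strip, rad: 0 standing, leaning back towards the loop; 0.3 upright; 1.85 fallen nearly flat, pointing away from the loop
- arc_strip_tab6 (a joint): angle of tab 6 of the curved strip, rad: 0 standing, leaning back towards the loop; 0.3 upright; 1.85 fallen nearly flat, pointing away from the loop
- straight_strip_tab1 (a joint): angle of tab 1 of the straight strip, rad, counted from its loop: 0 standing, leaning towards its loop; 1.85 fallen
- straight_strip_tab2 (a joint): angle of tab 2 of the straight strip, rad, counted from its loop: 0 standing, leaning towards its loop; 1.85 fallen
- straight_strip_tab3 (a joint): angle of tab 3 of the straight strip, rad, counted from its loop: 0 standing, leaning towards its loop; 1.85 fallen
- straight_strip_tab4 (a joint): angle of tab 4 of the straight strip, rad, counted from its loop: 0 standing, leaning towards its loop; 1.85 fallen
- straight_strip_tab5 (a joint): angle of tab 5 of the straight strip, rad, counted from its loop: 0 standing, leaning towards its loop; 1.85 fallen
- label_bundle: bundle of thin white stick labels held by a rubber band, 109x17x15 mm, lying between the two strips; origin at the centre of its underside
- packet: flat pale paper seed packet, 118x82x9 mm, between the robot and the strips; origin at the centre of its underside
- brass_rose: cone-shaped brass watering rose standing on its wide face, 70 mm wide, 59 mm tall, behind the strips; origin at the centre of its underside
- tape_roll: roll of tan tape lying flat, 98 mm wide, 25 mm tall; origin at the centre of its underside
- tin_box: shut green hinged seed tin, 144x204x70 mm, at the left side; origin at the centre of its underside

How it is judged:
By the outcome, as a careful person would: the job done as asked, in the order asked, and still so for the second after the job is handed in, with the robot touching nothing.
It also fails if it takes over 48 s, if anything falls off the work surface, if the arm or the gripper's body presses on something with over 40 N, if the wrist force passes 120 N, or if a joint passes its speed limit or range.

## Working session

There is one attempt and no reset: what is moved stays moved. The work goes in short steps, Python scripts to look and compute and a shell command to move; the robot and the scene stay as the last step left them, time stands still between calls to the robot, and variables do not carry over. Pictures are saved under pics/ and viewed, about 8 in all and at most 12, crops included, and the job is handed in when it is done.

```bash
mkdir -p pics; cat > h.py <<'E'
import numpy as np, cv2
from plant import bot, vision, models
from scipy.spatial.transform import Rotation as R
def snap(c,f):
    im=vision.read_camera(c); cv2.imwrite(f'pics/{f}.png',im[:,:,::-1]); return im
def ray(c,uv,z):
    i=vision.camera_info(c); V=np.array(i['view']); Ri=V[:3,:3].T; o=-Ri@V[:3,3]
    d=Ri@np.array([(uv[0]-i['cx'])/i['fx'],(uv[1]-i['cy'])/i['fy'],1])
    return o+d*(z-o[2])/d[2]
def proj(c,p):
    i=vision.camera_info(c); V=np.array(i['view']); q=V[:3,:3]@np.array(p)+V[:3,3]
    return np.array([i['fx']*q[0]/q[2]+i['cx'],i['fy']*q[1]/q[2]+i['cy']])
E
python3 - <<'E'
from h import *
np.set_printoptions(precision=1,suppress=True)
s=bot.get_state(); print(s['t'],s['position'],s['tcp_rot'],R.from_rotvec(s['tcp_rot']).as_matrix())
for c in ['top','scene']:
    snap(c,c+'0')
    for n in range(1,7):
        r=models.pinpoint(c,f'arc_strip_p{n}')
        print(c,n,[(np.array(x['at']),round(x['confidence'],2),ray(c,x['at'],16)[:2]) for x in r[:2]])
    for n in ['arc_strip','straight_strip']:
        r=models.pinpoint(c,n)
        print(c,n,[(np.array(x['at']),round(x['confidence'],2),ray(c,x['at'],0)[:2]) for x in r[:2]])
E
```

```text
0.0 [237.6 631.4 216.7] [-0.9  1.4  0.9] [[-0.  -0.9  0.4]
 [-0.   0.4  0.9]
 [-1.  -0.  -0. ]]
top 1 [(array([319.6, 153.4]), 0.95, array([633.1, 116.2])), (array([277.8, 206.3]), 0.83, array([478.1, 241.3]))]
top 2 [(array([319.6, 153.4]), 0.95, array([633.1, 116.2])), (array([277.8, 206.3]), 0.83, array([478.1, 241.3]))]
top 3 [(array([319.6, 153.4]), 0.95, array([633.1, 116.2])), (array([277.8, 206.3]), 0.83, array([478.1, 241.3]))]
top 4 [(array([319.6, 153.4]), 0.95, array([633.1, 116.2])), (array([277.8, 206.3]), 0.83, array([478.1, 241.3]))]
top 5 [(array([319.6, 153.4]), 0.95, array([633.1, 116.2])), (array([277.8, 206.3]), 0.83, array([478.1, 241.3]))]
top 6 [(array([319.6, 153.4]), 0.95, array([633.1, 116.2])), (array([277.8, 206.3]), 0.83, array([478.1, 241.3]))]
top arc_strip [(array([300.7, 182. ]), 0.55, array([551.6, 174.7]))]
top straight_strip [(array([431.3, 182. ]), 0.98, array([ 540.5, -211.3])), (array([315.3, 169.2]), 0.67, array([589.4, 130.4]))]
scene 1 [(array([351.5, 192.1]), 0.89, array([637.4, 127.6])), (array([299.2, 191.2]), 0.88, array([501.7, 258. ]))]
scene 2 [(array([351.5, 192.1]), 0.89, array([637.4, 127.6])), (array([299.2, 191.2]), 0.88, array([501.7, 258. ]))]
scene 3 [(array([351.5, 192.1]), 0.89, array([637.4, 127.6])), (array([299.2, 191.2]), 0.88, array([501.7, 258. ]))]
scene 4 [(array([351.5, 192.1]), 0.89, array([637.4, 127.6])), (array([299.2, 191.2]), 0.88, array([501.7, 258. ]))]
scene 5 [(array([351.5, 192.1]), 0.89, array([637.4, 127.6])), (array([299.2, 191.2]), 0.88, array([501.7, 258. ]))]
scene 6 [(array([351.5, 192.1]), 0.89, array([637.4, 127.6])), (array([299.2, 191.2]), 0.88, array([501.7, 258. ]))]
scene arc_strip [(array([326.5, 200.7]), 0.67, array([548.6, 160.5])), (array([348.4, 193.5]), 0.23, array([642.3, 149.3]))]
scene straight_strip [(array([405.1, 247.4]), 0.94, array([ 542.5, -204.2]))]
```

```bash
python3 - <<'E'
import cv2,numpy as np
a=cv2.imread('pics/top0.png'); b=cv2.imread('pics/scene0.png')
cv2.imwrite('pics/c1.png',cv2.resize(a[110:260,200:400],None,fx=4,fy=4,interpolation=2))
cv2.imwrite('pics/c2.png',np.vstack([cv2.resize(b[130:280,220:420],None,fx=4,fy=4,interpolation=2)]))
E
python3 - <<'E'
from h import *
np.set_printoptions(precision=1,suppress=True)
for c in ['top','scene']:
    r=models.pinpoint(c,'arc_strip_p1')
    for x in r: print(c,np.array(x['at']),round(x['confidence'],2),ray(c,x['at'],16)[:2])
E
```

```text
top [319.6 153.4] 0.95 [633.1 116.2]
top [277.8 206.3] 0.83 [478.1 241.3]
top [315.  167.2] 0.82 [591.5 130.8]
top [292.4 195.8] 0.77 [507.8 198.5]
top [300.  193.5] 0.73 [514.  176.3]
top [187.5 243. ] 0.56 [379.  501.1]
scene [351.5 192.1] 0.89 [637.4 127.6]
scene [299.2 191.2] 0.88 [501.7 258. ]
scene [318.5 200.6] 0.77 [510.5 156.9]
scene [330.5 198.1] 0.69 [552.8 143.2]
scene [343.  196.5] 0.68 [593. 123.]
```

View pics/top0.png

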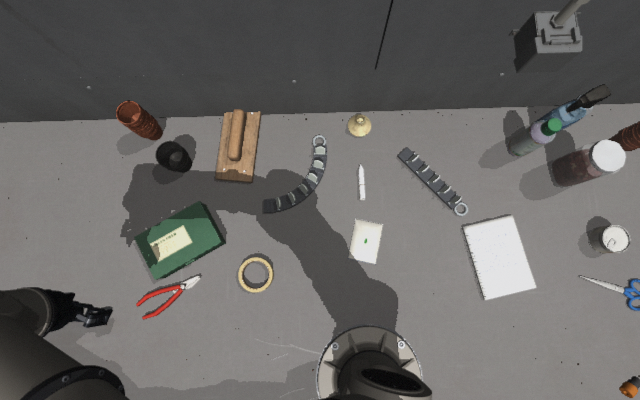

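View pics/c1.png

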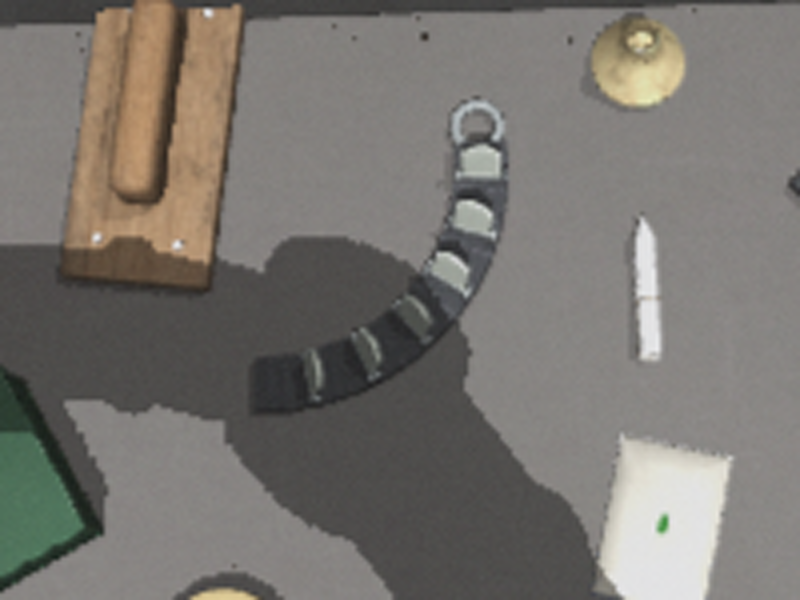

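View pics/c2.png

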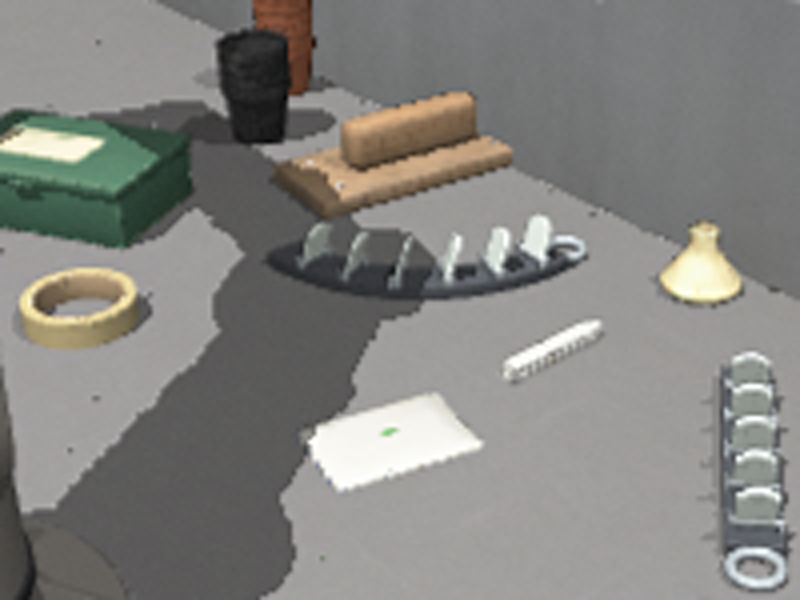

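The loop end is far from the robot, at top px (319,141). The plain end is near-left at (264,207), with the bulge to the lower right. All tabs are standing and the surroundings are clear. I'll fly over with the jaws shut and measure from close up with the wrist camera.

```bash
cat >> h.py <<'E'
def go(p,yaw=None):
    s=bot.get_state(); M=R.from_rotvec(s['tcp_rot']).as_matrix()
    return M.T@(np.array(p)-s['position'])/40
E
python3 - <<'E'
from h import *
np.set_printoptions(precision=3,suppress=True)
s=bot.get_state(); print(R.from_rotvec(s['tcp_rot']).as_matrix(), bot.tip_reach)
print(vision.camera_info('wrist'))
print(go([560,180,330]), go([237,631,330]))
E
```

```text
[[-0.    -0.936  0.352]
 [-0.     0.352  0.936]
 [-1.     0.    -0.   ]] 25.0
{'fx': 344.61262753195047, 'fy': 344.61262753195047, 'cx': 313.2801041660595, 'cy': 200.33888670200614, 'T_tool_cam': array([[  -0.001,   -0.288,    0.958, -156.293],
       [   0.001,   -0.958,   -0.288,   72.874],
       [   1.   ,    0.001,    0.001,   -0.409],
       [   0.   ,    0.   ,    0.   ,    1.   ]])}
[ -2.815 -11.519  -7.733] [-2.815  0.009 -0.023]
```

```bash
python3 - <<'E'
from h import *
print(go([510,190,240]))
E
python3 -m crank '[{"jaw":1,"tx":-0.6,"ty":0,"tz":-1},{"jaw":1,"tx":-0.6,"ty":-1,"tz":-2},{"jaw":1,"tx":-0.6,"ty":-2,"tz":-3},{"jaw":1,"tx":-0.6,"ty":-3,"tz":-3.8},{"jaw":1,"tx":-0.6,"ty":-4,"tz":-4.6}]'
```

```text
[ -0.56447808 -10.26099088  -7.93856321]invalid input
```

```bash
python3 -m crank '[{"jaw":1.0,"tx":-0.6,"ty":0.0,"tz":-1.0,"ax":0.0,"ay":0.0,"az":0.0},{"jaw":1.0,"tx":-0.6,"ty":-1.0,"tz":-2.0,"ax":0.0,"ay":0.0,"az":0.0},{"jaw":1.0,"tx":-0.6,"ty":-2.0,"tz":-3.0,"ax":0.0,"ay":0.0,"az":0.0},{"jaw":1.0,"tx":-0.6,"ty":-3.0,"tz":-3.8,"ax":0.0,"ay":0.0,"az":0.0},{"jaw":1.0,"tx":-0.6,"ty":-4.0,"tz":-4.6,"ax":0.0,"ay":0.0,"az":0.0}]'
```

```text
t: 1.5
position: [315.3, 414.8, 241.7]
tcp_rot: [-0.94, 1.358, 0.941]
contact_force: [1.2, 0.5, 0.1]
opening: 0.144
```

```bash
python3 -m crank '[{"jaw":1.0,"tx":0.0,"ty":-1.0,"tz":-0.5,"ax":0.0,"ay":0.0,"az":0.0},{"jaw":1.0,"tx":0.0,"ty":-2.0,"tz":-1.0,"ax":0.0,"ay":0.0,"az":0.0},{"jaw":1.0,"tx":0.0,"ty":-3.0,"tz":-1.6,"ax":0.0,"ay":0.0,"az":0.0},{"jaw":1.0,"tx":0.0,"ty":-4.2,"tz":-2.2,"ax":0.0,"ay":0.0,"az":0.0},{"jaw":1.0,"tx":0.0,"ty":-5.2,"tz":-2.8,"ax":0.0,"ay":0.0,"az":0.0}]'
python3 -m crank '[{"jaw":1.0,"tx":0.0,"ty":-0.6,"tz":-0.5,"ax":0.0,"ay":0.0,"az":0.0},{"jaw":1.0,"tx":0.0,"ty":-0.6,"tz":-0.5,"ax":0.0,"ay":0.0,"az":0.0},{"jaw":1.0,"tx":0.0,"ty":-0.6,"tz":-0.5,"ax":0.0,"ay":0.0,"az":0.0},{"jaw":1.0,"tx":0.0,"ty":-0.6,"tz":-0.5,"ax":0.0,"ay":0.0,"az":0.0}]'
cat >> h.py <<'E'
def wcam():
    s=bot.get_state(); T=np.eye(4); T[:3,:3]=R.from_rotvec(s['tcp_rot']).as_matrix(); T[:3,3]=s['position']
    i=vision.camera_info('wrist'); return T@np.array(i['T_tool_cam']),i
def wray(uv,z,W):
    T,i=W; d=T[:3,:3]@np.array([(uv[0]-i['cx'])/i['fx'],(uv[1]-i['cy'])/i['fy'],1]); o=T[:3,3]
    return o+d*(z-o[2])/d[2]
def wproj(p,W):
    T,i=W; q=T[:3,:3].T@(np.array(p)-T[:3,3]); return np.array([i['fx']*q[0]/q[2]+i['cx'],i['fy']*q[1]/q[2]+i['cy']])
E
python3 - <<'E'
from h import *
import pickle
np.set_printoptions(precision=1,suppress=True)
W=wcam(); im=snap('wrist','w1'); pickle.dump(W,open('W1.pkl','wb'))
print(bot.get_state()['position'])
seen=models.pinpoint('wrist','arc_strip_p1')
for x in seen: print(np.array(x['at']),round(x['confidence'],2),wray(x['at'],16,W)[:2])
r=models.outline_of('wrist','arc_strip')
for x in r: print(x['box'],x['confidence'],x['mask'].sum())
np.save('m1.npy',r[0]['mask'])
r=models.outline_of('top','arc_strip')
for x in r: print(x['box'],x['confidence'],x['mask'].sum())
E
```

```text
t: 2.0
position: [471.0, 237.3, 241.8]
tcp_rot: [-0.94, 1.357, 0.941]
contact_force: [0.8, 0.7, -0.2]
opening: 0.005
t: 2.4
position: [484.8, 212.4, 241.4]
tcp_rot: [-0.941, 1.358, 0.941]
contact_force: [-0.3, -0.5, -0.3]
opening: 0.001
[484.7 212.6 241.4]
[283.8 300.7] 0.96 [635.2 116.2]
[343.4 157.9] 0.91 [489.4 246.5]
[312.5 179.9] 0.88 [500.9 205.4]
[281.1 237.4] 0.8 [553.7 145.5]
[291.8 208.7] 0.8 [524.7 170.7]
[279.5 272.5] 0.67 [596.4 126.1]
[260.1, 123.3, 380.4, 295.5] 0.94 6314
[261.2, 135.1, 327.1, 211.2] 0.73 1411
```

View pics/w1.png

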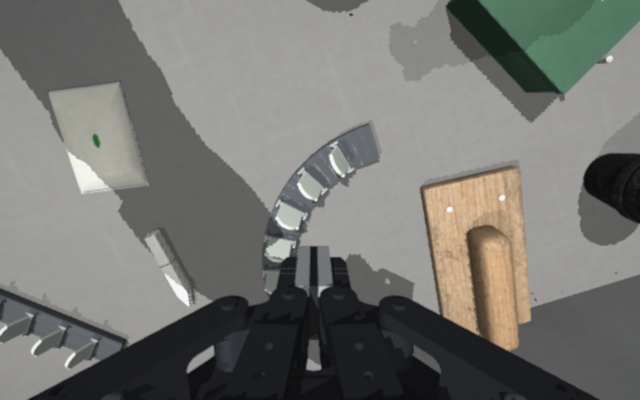

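The wrist view shows the row clearly, from plain end (375,140) to tab 4 or 5 by the fingers at (280,250). The networks found all six pins about 42 mm apart. Next I'll fit the arc and check it against the top camera.

```bash
python3 - <<'E'
from h import *
import pickle
from scipy.optimize import least_squares
np.set_printoptions(precision=1,suppress=True)
W=pickle.load(open('W1.pkl','rb'))
P=np.array([[635.2,116.2],[596.4,126.1],[553.7,145.5],[524.7,170.7],[500.9,205.4],[489.4,246.5]])
def pins(q,n=np.arange(6),r=160):
    a=q[2]-(n-2.5)*42/160   # clockwise seen from above: along the row, bulge towards -x,-y
    return np.c_[q[0]+r*np.cos(a),q[1]+r*np.sin(a)]
o=least_squares(lambda q:(pins(q)-P).ravel(),[640,270,np.radians(-130)],loss='soft_l1',f_scale=3)
q=o.x; print(q,np.degrees(q[2])); print(pins(q)); print(pins(q)-P)
np.save('q.npy',q)
# path incl. extension
n=np.array([-1.2,-1,-.5,0,.5,1,1.5,2,2.5,3,3.5,4,4.5,5,5.5,6]); print(np.c_[n,pins(q,n)])
A=cv2.resize(cv2.imread('pics/w1.png')[100:320,220:420],None,fx=3,fy=3,interpolation=2)
B=cv2.resize(cv2.imread('pics/top0.png')[125:225,255:345],None,fx=5,fy=5,interpolation=2)
for k,p in enumerate(pins(q)):
    for im,f,o_,s in((A,lambda p:wproj(p,W),(220,100),3),(B,lambda p:proj('top',p),(255,125),5)):
        u=(f([*p,16])-o_)*s+s/2; cv2.circle(im,tuple(int(v) for v in u),3,(0,0,255),-1)
t=np.linspace(-.5,5.8,60)
for r in(140,180):
    for p in pins(q,t,r):
        u=(wproj([*p,12],W)-(220,100))*3+1.5; cv2.circle(A,tuple(int(v) for v in u),1,(0,255,255),-1)
        u=(proj('top',[*p,12])-(255,125))*5+2; cv2.circle(B,tuple(int(v) for v in u),1,(0,255,255),-1)
B=cv2.resize(B,None,fx=.9,fy=.9)
C=np.zeros((max(A.shape[0],B.shape[0]),A.shape[1]+B.shape[1],3),np.uint8); C[:A.shape[0],:A.shape[1]]=A; C[:B.shape[0],A.shape[1]:]=B
C=cv2.resize(C,None,fx=.78,fy=.78); print(C.shape); cv2.imwrite('pics/fit.png',C)
E
```

```text
[645.4 276.8  -2.3] -131.31564537641282
[[635.  117.2]
 [593.9 125.3]
 [556.4 143.9]
 [524.9 171.5]
 [501.7 206.4]
 [488.4 246.1]]
[[-0.2  1. ]
 [-2.5 -0.8]
 [ 2.7 -1.6]
 [ 0.2  0.8]
 [ 0.8  1. ]
 [-1.  -0.4]]
[[ -1.2 685.  121.8]
 [ -1.  676.8 119.9]
 [ -0.5 656.  117.2]
 [  0.  635.  117.2]
 [  0.5 614.2 119.9]
 [  1.  593.9 125.3]
 [  1.5 574.6 133.4]
 [  2.  556.4 143.9]
 [  2.5 539.8 156.7]
 [  3.  524.9 171.5]
 [  3.5 512.2 188.2]
 [  4.  501.7 206.4]
 [  4.5 493.8 225.8]
 [  5.  488.4 246.1]
 [  5.5 485.7 266.9]
 [  6.  485.8 287.9]]
(515, 784, 3)
```

View pics/fit.png

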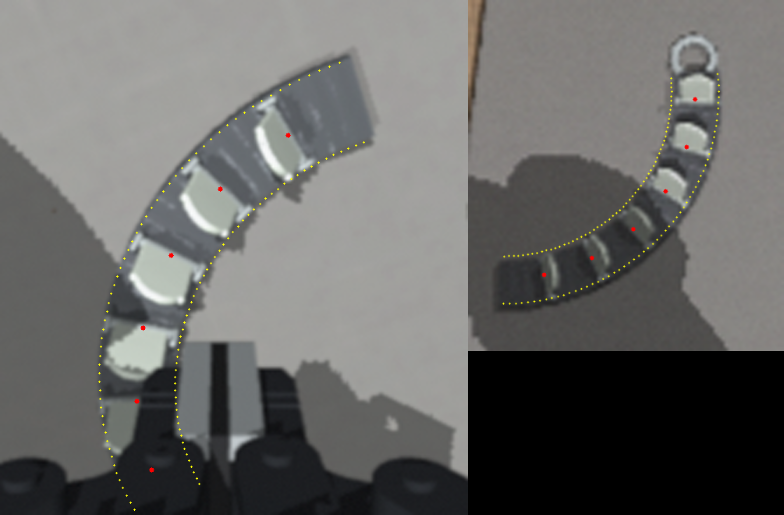

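The fit agrees in both views to about 2–3 mm. Before going down over the loop I'll check the wall clearance.

```bash
python3 - <<'E'
from h import *
np.set_printoptions(precision=2,suppress=True)
print(ray('top',(320,113.3),0), ray('top',(319.5,135),10), ray('scene',(220+600/4,130+210/4),0))
print(go([678,120,240]),go([678,120,110]))
E
python3 -m crank '[{"jaw":1.0,"tx":0.0,"ty":-1.0,"tz":-0.1,"ax":-0.8,"ay":0.0,"az":0.0},{"jaw":1.0,"tx":0.0,"ty":-2.0,"tz":-0.2,"ax":-1.7,"ay":0.0,"az":0.0},{"jaw":1.0,"tx":0.0,"ty":-3.0,"tz":-0.3,"ax":-2.6,"ay":0.0,"az":0.0},{"jaw":1.0,"tx":0.0,"ty":-4.0,"tz":-0.4,"ax":-3.43,"ay":0.0,"az":0.0},{"jaw":1.0,"tx":0.0,"ty":-4.6,"tz":-0.4,"ax":-3.43,"ay":0.0,"az":0.0}]'
python3 - <<'E'
from h import *
print(go([677,120,240]),R.from_rotvec(bot.get_state()['tcp_rot']).as_matrix().round(3),bot.get_state()['position'])
E
```

```text
[764.49 111.97   0.  ] [691.92 115.13  10.  ] [764.01 160.72   0.  ]
[ 0.04 -5.33 -0.47] [ 3.29 -5.33 -0.47]
t: 3.1
position: [653.8, 130.1, 241.1]
tcp_rot: [-1.211, 1.209, 1.21]
contact_force: [-1.1, -0.4, 0.6]
opening: 0.002
[ 0.02904218 -0.57940429 -0.25328377] [[ 0.    -1.    -0.002]
 [-0.001 -0.002  1.   ]
 [-1.    -0.    -0.001]] [653.80703007 130.09452928 241.14688605]
```

```bash
python3 -m crank '[{"jaw":1.0,"tx":0.5,"ty":-0.7,"tz":-0.22,"ax":0.0,"ay":0.0,"az":0.0},{"jaw":1.0,"tx":1.4,"ty":-0.7,"tz":-0.22,"ax":0.0,"ay":0.0,"az":0.0},{"jaw":1.0,"tx":2.3,"ty":-0.7,"tz":-0.22,"ax":0.0,"ay":0.0,"az":0.0},{"jaw":1.0,"tx":2.8,"ty":-0.7,"tz":-0.22,"ax":0.0,"ay":0.0,"az":0.0},{"jaw":1.0,"tx":3.3,"ty":-0.7,"tz":-0.22,"ax":0.0,"ay":0.0,"az":0.0}]'
python3 - <<'E'
from h import *
np.set_printoptions(precision=2,suppress=True)
a=cv2.resize(snap('scene','s2')[120:220,270:420],None,fx=5,fy=5,interpolation=2)
cv2.imwrite('pics/s2c.png',a[:,:,::-1])
print(bot.get_state()['position'],go([682,121,57]))
E
```

```text
t: 3.6
position: [679.3, 123.6, 107.8]
tcp_rot: [-1.209, 1.21, 1.21]
contact_force: [1.0, -0.0, 1.1]
opening: 0.0
[677.78 123.4  104.69] [ 1.19 -0.11 -0.06]
```

View pics/s2c.png

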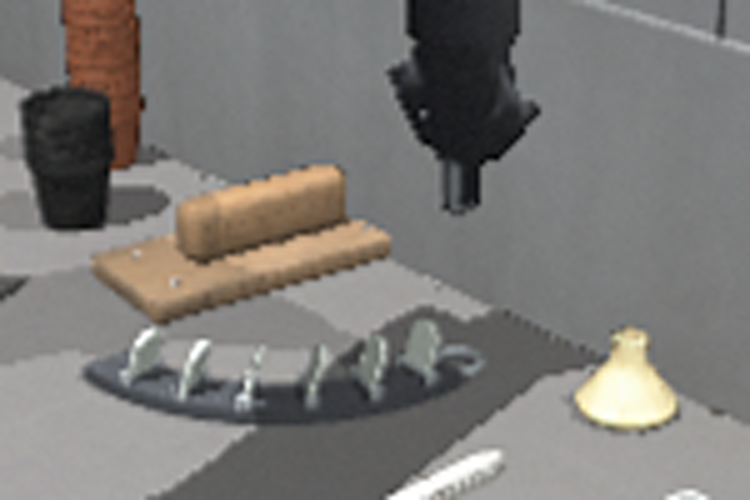

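```bash
python3 - <<'E'
from h import *
p=bot.get_state()['position']; print(p)
a=snap('scene','s3')
cols=[(z,proj('scene',[p[0],p[1],z]).round(1)) for z in (0,40,80,105,130)]
print(cols)
b=a[100:220,270:420].copy()
for z,u in cols:
    cv2.circle(b,(int(round(u[0]-270)),int(round(u[1]-100))),1,(255,0,0),-1)
cv2.imwrite('pics/s3c.png',cv2.resize(b,None,fx=4,fy=4,interpolation=2)[:,:,::-1])
E
```

```text
[677.78144875 123.40108845 104.69137838]
[(0, array([360.4, 192.9])), (40, array([360.6, 183.1])), (80, array([360.9, 173. ])), (105, array([361. , 166.5])), (130, array([361.1, 159.9]))]
```

View pics/s3c.png

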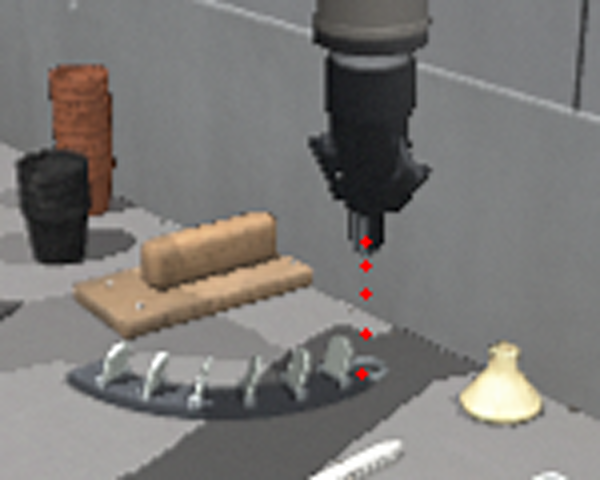

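The scene camera shows the shut fingertips at about z=123, where the state and tip_reach give 80. The wrist view also suggests the tip is about 44 mm shorter than stated. Lowering to the stated height is safe either way, so I'll do that and compare again.

```bash
python3 -m crank '[{"jaw":1.0,"tx":0.5,"ty":-0.1,"tz":-0.06,"ax":0.0,"ay":0.0,"az":0.0},{"jaw":1.0,"tx":0.9,"ty":-0.1,"tz":-0.06,"ax":0.0,"ay":0.0,"az":0.0},{"jaw":1.0,"tx":1.12,"ty":-0.1,"tz":-0.06,"ax":0.0,"ay":0.0,"az":0.0},{"jaw":1.0,"tx":1.12,"ty":-0.1,"tz":-0.06,"ax":0.0,"ay":0.0,"az":0.0}]'
python3 - <<'E'
from h import *
p=bot.get_state()['position']; print(p)
a=snap('scene','s4'); b=a[120:220,300:400].copy()
for z in (0,35,60):
    u=proj('scene',[p[0],p[1],z]); print(z,u); b[int(round(u[1]))-120,int(round(u[0]))-300]=(255,0,0)
A=cv2.resize(b,(400,400),interpolation=cv2.INTER_NEAREST)
w=snap('wrist','w4')[150:400,170:470]
for r,y in((25,0),(-19,11),(25,11)):
    i=vision.camera_info('wrist'); q=np.linalg.inv(i['T_tool_cam'])@[r,y,0,1]
    u=(int(i['fx']*q[0]/q[2]+i['cx'])-170,int(i['fy']*q[1]/q[2]+i['cy'])-150); cv2.circle(w,u,2,(255,0,0),-1); print(r,y,u)
w=cv2.resize(w,(400,333))
C=np.zeros((400,800,3),np.uint8); C[:,:400]=A; C[:333,400:]=w; cv2.imwrite('pics/s4c.png',C[:,:,::-1])
E
```

```text
t: 4.1
position: [683.0, 120.5, 63.2]
tcp_rot: [-1.208, 1.211, 1.21]
contact_force: [-0.8, 0.9, -0.3]
opening: -0.003
[682.95067597 120.50976832  63.19821366]
0 [361.99435791 192.77578829]
35 [362.20189362 184.18403818]
60 [362.35320392 177.91995834]
25 0 (143, 81)
-19 11 (144, 96)
25 11 (143, 63)
```

View pics/s4c.png

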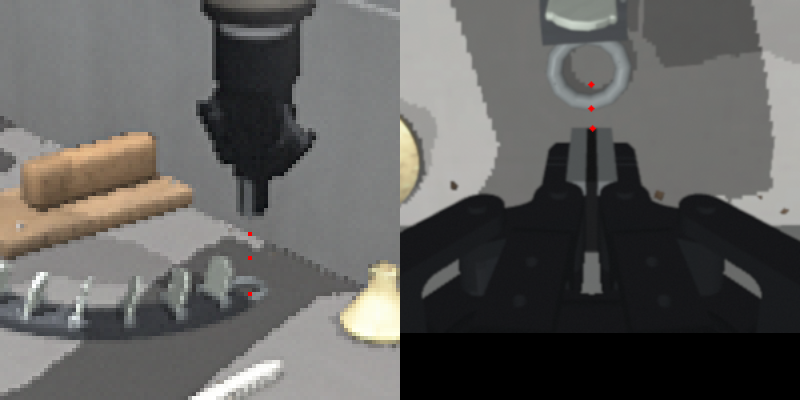

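Both cameras put the real fingertip about 17 mm behind the TCP (scene row 173, z≈79, with the TCP at 63), against the stated 25 mm ahead. A safe test is to brush toward tab 1 at the stated height. That either tips the tab, which is wanted anyway, or passes over it.

```bash
python3 -m crank '[{"jaw":1.0,"tx":0.1,"ty":0.2,"tz":-0.04,"ax":0.0,"ay":0.0,"az":0.0},{"jaw":1.0,"tx":0.15,"ty":0.5,"tz":-0.07,"ax":0.0,"ay":0.0,"az":0.0},{"jaw":1.0,"tx":0.15,"ty":0.8,"tz":-0.09,"ax":0.0,"ay":0.0,"az":0.0},{"jaw":1.0,"tx":0.15,"ty":1.05,"tz":-0.09,"ax":0.0,"ay":0.0,"az":0.0},{"jaw":1.0,"tx":0.15,"ty":1.05,"tz":-0.09,"ax":0.0,"ay":0.0,"az":0.0}]'
python3 - <<'E'
from h import *
p=bot.get_state()['position']; print(p,bot.get_state()['contact_force'])
b=snap('scene','s5')[120:220,270:400]
A=cv2.resize(b,(520,400),interpolation=cv2.INTER_NEAREST)
cv2.imwrite('pics/s5c.png',A[:,:,::-1])
E
```

```text
t: 4.7
position: [640.6, 117.2, 59.0]
tcp_rot: [-1.209, 1.209, 1.209]
contact_force: [0.7, 0.6, 0.1]
opening: 0.002
[640.56497361 117.21621974  59.04268662] [0.72034221 0.58207661 0.06661622]
```

View pics/s5c.png

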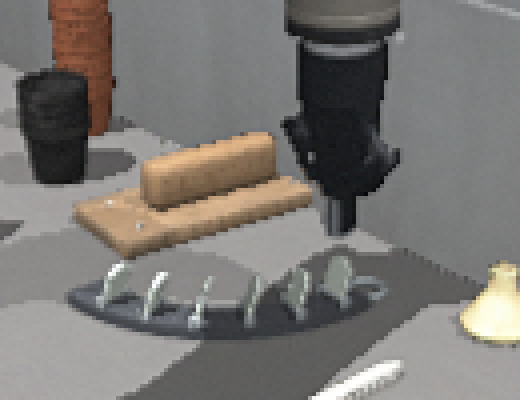

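Tab 1 still stands with the fingertip visibly above it, so the images are right and the stated tip offset is wrong. I'll back off over the loop and lower further, watching the force.

```bash
python3 -m crank '[{"jaw":1.0,"tx":0.0,"ty":-0.5,"tz":0.04,"ax":0.0,"ay":0.0,"az":0.0},{"jaw":1.0,"tx":0.0,"ty":-1.1,"tz":0.09,"ax":0.0,"ay":0.0,"az":0.0},{"jaw":1.0,"tx":0.2,"ty":-1.1,"tz":0.09,"ax":0.0,"ay":0.0,"az":0.0},{"jaw":1.0,"tx":0.4,"ty":-1.1,"tz":0.09,"ax":0.0,"ay":0.0,"az":0.0},{"jaw":1.0,"tx":0.6,"ty":-1.1,"tz":0.09,"ax":0.0,"ay":0.0,"az":0.0}]'
python3 -m crank '[{"jaw":1.0,"tx":0.1,"ty":0.0,"tz":0.0,"ax":0.0,"ay":0.0,"az":0.0},{"jaw":1.0,"tx":0.25,"ty":0.0,"tz":0.0,"ax":0.0,"ay":0.0,"az":0.0},{"jaw":1.0,"tx":0.25,"ty":0.0,"tz":0.0,"ax":0.0,"ay":0.0,"az":0.0}]'
python3 - <<'E'
from h import *
p=bot.get_state()['position']; print(p,bot.get_state()['contact_force'])
b=snap('scene','s6')[140:210,320:420].copy()
for z in (0,25,50):
    u=proj('scene',[p[0],p[1],z]).round(1); print(z,u)
A=cv2.resize(b,None,fx=4,fy=4,interpolation=cv2.INTER_NEAREST)
w=cv2.resize(snap('wrist','w6')[100:330,200:430],(400,400))
C=np.zeros((400,800,3),np.uint8); C[:280,:400]=A; C[:,400:]=w; cv2.imwrite('pics/s6c.png',C[:,:,::-1])
E
```

```text
t: 5.25
position: [685.2, 120.5, 33.7]
tcp_rot: [-1.208, 1.21, 1.209]
contact_force: [0.7, 0.5, 0.0]
opening: -0.004
t: 5.55
position: [685.2, 120.5, 23.8]
tcp_rot: [-1.208, 1.211, 1.209]
contact_force: [-0.7, 0.0, 0.7]
opening: -0.001
[685.16674145 120.52000369  23.78979076] [-0.6979413   0.01360997  0.67743451]
0 [362.4 192.6]
25 [362.6 186.5]
50 [362.7 180.3]
```

View pics/s6c.png

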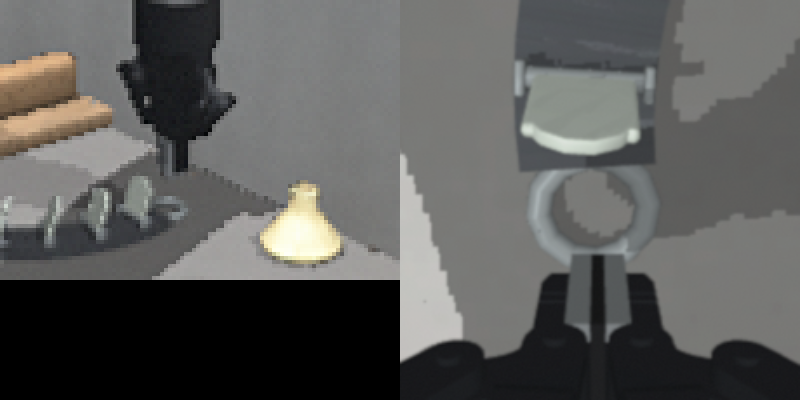

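No contact force with the TCP at 24, and the tip reads about z=40 (scene row 183), so the TCP should be at 16 for a tip height of about 32. I'll tabulate the brushing path in units of the move.

```bash
python3 - <<'E'
from h import *
np.set_printoptions(precision=2,suppress=True)
q=np.load('q.npy')
def P(n):
    a=q[2]-(n-2.5)*42/160; return np.array([q[0]+160*np.cos(a),q[1]+160*np.sin(a)])
base=np.array([685.2,120.5]); 
for k,n0 in enumerate(np.arange(-1.2,5.2,1.0)):
    r=[]
    for j in range(1,6):
        p=P(n0+.2*j); r.append([round((base[0]-p[0])/40,2),round((p[1]-base[1])/40,2)])
    print(k,round(n0,1),r); base=p
E
```

```text
0 -1.2 [[np.float64(0.21), np.float64(-0.01)], [np.float64(0.42), np.float64(-0.05)], [np.float64(0.63), np.float64(-0.07)], [np.float64(0.83), np.float64(-0.09)], [np.float64(1.04), np.float64(-0.09)]]
1 -0.2 [[np.float64(0.21), np.float64(0.01)], [np.float64(0.42), np.float64(0.03)], [np.float64(0.63), np.float64(0.06)], [np.float64(0.83), np.float64(0.1)], [np.float64(1.04), np.float64(0.15)]]
2 0.8 [[np.float64(0.2), np.float64(0.06)], [np.float64(0.4), np.float64(0.13)], [np.float64(0.59), np.float64(0.22)], [np.float64(0.78), np.float64(0.31)], [np.float64(0.96), np.float64(0.41)]]
3 1.8 [[np.float64(0.18), np.float64(0.11)], [np.float64(0.35), np.float64(0.23)], [np.float64(0.51), np.float64(0.36)], [np.float64(0.67), np.float64(0.5)], [np.float64(0.82), np.float64(0.65)]]
4 2.8 [[np.float64(0.14), np.float64(0.15)], [np.float64(0.28), np.float64(0.32)], [np.float64(0.4), np.float64(0.48)], [np.float64(0.52), np.float64(0.66)], [np.float64(0.63), np.float64(0.84)]]
5 3.8 [[np.float64(0.1), np.float64(0.19)], [np.float64(0.18), np.float64(0.38)], [np.float64(0.26), np.float64(0.57)], [np.float64(0.33), np.float64(0.77)], [np.float64(0.39), np.float64(0.97)]]
6 4.8 [[np.float64(0.05), np.float64(0.2)], [np.float64(0.08), np.float64(0.41)], [np.float64(0.1), np.float64(0.62)], [np.float64(0.12), np.float64(0.83)], [np.float64(0.12), np.float64(1.04)]]
```

```bash
python3 -m crank '[{"jaw":1.0,"tx":0.1,"ty":0.0,"tz":0.0,"ax":0.0,"ay":0.0,"az":0.0},{"jaw":1.0,"tx":0.2,"ty":0.0,"tz":0.0,"ax":0.0,"ay":0.0,"az":0.0}]'
```

```text
t: 5.85
position: [686.0, 120.7, 16.7]
tcp_rot: [-1.209, 1.209, 1.208]
contact_force: [0.1, -0.0, -0.4]
opening: -0.002
```

Brush past tab 1 first, then look.

```bash
python3 -m crank '[{"jaw":1.0,"tx":0.0,"ty":0.21,"tz":-0.01,"ax":0.0,"ay":0.0,"az":0.0},{"jaw":1.0,"tx":0.0,"ty":0.42,"tz":-0.05,"ax":0.0,"ay":0.0,"az":0.0},{"jaw":1.0,"tx":0.0,"ty":0.63,"tz":-0.07,"ax":0.0,"ay":0.0,"az":0.0},{"jaw":1.0,"tx":0.0,"ty":0.83,"tz":-0.09,"ax":0.0,"ay":0.0,"az":0.0},{"jaw":1.0,"tx":0.0,"ty":1.04,"tz":-0.09,"ax":0.0,"ay":0.0,"az":0.0}]'
python3 - <<'E'
from h import *
b=snap('scene','s7')[150:220,280:400]
cv2.imwrite('pics/s7c.png',cv2.resize(b,None,fx=5,fy=5,interpolation=cv2.INTER_CUBIC)[:,:,::-1])
E
```

```text
t: 6.35
position: [643.4, 116.9, 16.8]
tcp_rot: [-1.209, 1.209, 1.209]
contact_force: [0.3, 0.3, 1.0]
opening: -0.003
```

View pics/s7c.png

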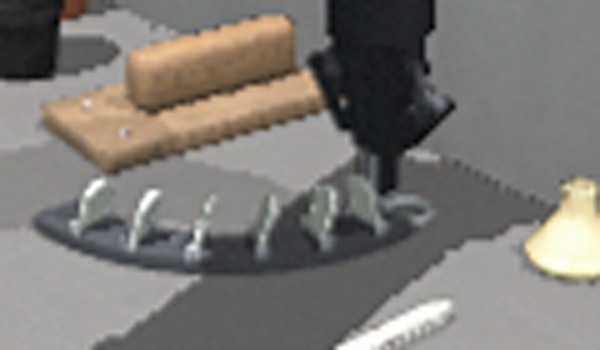

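Tab 1 is tipping under the fingertip at mid height, with no noticeable force. I'll carry on along the arc.

```bash
python3 -m crank '[{"jaw":1.0,"tx":0.0,"ty":0.21,"tz":0.01,"ax":0.0,"ay":0.0,"az":0.0},{"jaw":1.0,"tx":0.0,"ty":0.42,"tz":0.03,"ax":0.0,"ay":0.0,"az":0.0},{"jaw":1.0,"tx":0.0,"ty":0.63,"tz":0.06,"ax":0.0,"ay":0.0,"az":0.0},{"jaw":1.0,"tx":0.0,"ty":0.83,"tz":0.1,"ax":0.0,"ay":0.0,"az":0.0},{"jaw":1.0,"tx":0.0,"ty":1.04,"tz":0.15,"ax":0.0,"ay":0.0,"az":0.0}]'
python3 - <<'E'
from h import *
np.set_printoptions(precision=1,suppress=True)
# strip moved? compare scene picture against the one before, at the plain end, and pins
a=snap('scene','s8').astype(int); b=cv2.imread('pics/s5.png')[:,:,::-1].astype(int)
d=np.abs(a-b).max(2)>40
print('diff cols 280-330 rows 170-205:',d[170:205,280:330].sum(), 'cols 330-380:',d[170:205,330:380].sum())
for x in models.pinpoint('scene','arc_strip_p1'): print(np.array(x['at']),round(x['confidence'],2))
E
```

```text
t: 6.9
position: [601.9, 123.2, 16.6]
tcp_rot: [-1.209, 1.21, 1.209]
contact_force: [0.8, -0.6, -0.2]
opening: 0.002
diff cols 280-330 rows 170-205: 6 cols 330-380: 418
[340.8 196.9] 0.97
[353.  191.7] 0.88
[317.  195.6] 0.88
[308.1 192.2] 0.73
[294.4 192. ] 0.61
[332.2 198.7] 0.58
```

Force is about zero and the far part of the strip hasn't changed (6 differing pixels). Continuing.

```bash
python3 -m crank '[{"jaw":1.0,"tx":0.0,"ty":0.2,"tz":0.06,"ax":0.0,"ay":0.0,"az":0.0},{"jaw":1.0,"tx":0.0,"ty":0.4,"tz":0.13,"ax":0.0,"ay":0.0,"az":0.0},{"jaw":1.0,"tx":0.0,"ty":0.59,"tz":0.22,"ax":0.0,"ay":0.0,"az":0.0},{"jaw":1.0,"tx":0.0,"ty":0.78,"tz":0.31,"ax":0.0,"ay":0.0,"az":0.0},{"jaw":1.0,"tx":0.0,"ty":0.96,"tz":0.41,"ax":0.0,"ay":0.0,"az":0.0}]'
python3 -m crank '[{"jaw":1.0,"tx":0.0,"ty":0.18,"tz":0.11,"ax":0.0,"ay":0.0,"az":0.0},{"jaw":1.0,"tx":0.0,"ty":0.35,"tz":0.23,"ax":0.0,"ay":0.0,"az":0.0},{"jaw":1.0,"tx":0.0,"ty":0.51,"tz":0.36,"ax":0.0,"ay":0.0,"az":0.0},{"jaw":1.0,"tx":0.0,"ty":0.67,"tz":0.5,"ax":0.0,"ay":0.0,"az":0.0},{"jaw":1.0,"tx":0.0,"ty":0.82,"tz":0.65,"ax":0.0,"ay":0.0,"az":0.0}]'
python3 - <<'E'
from h import *
a=snap('scene','s9').astype(int); b=cv2.imread('pics/s5.png')[:,:,::-1].astype(int)
d=np.abs(a-b).max(2)>40
print('diff cols 280-315 rows 170-205:',d[170:205,280:315].sum())
E
```

```text
t: 7.5
position: [563.5, 139.8, 16.6]
tcp_rot: [-1.209, 1.209, 1.209]
contact_force: [-0.4, 0.9, 0.6]
opening: -0.003
t: 8.0
position: [530.9, 165.9, 16.6]
tcp_rot: [-1.209, 1.21, 1.209]
contact_force: [0.9, -0.7, -0.1]
opening: -0.0
diff cols 280-315 rows 170-205: 39
```

```bash
python3 -m crank '[{"jaw":1.0,"tx":0.0,"ty":0.14,"tz":0.15,"ax":0.0,"ay":0.0,"az":0.0},{"jaw":1.0,"tx":0.0,"ty":0.28,"tz":0.32,"ax":0.0,"ay":0.0,"az":0.0},{"jaw":1.0,"tx":0.0,"ty":0.4,"tz":0.48,"ax":0.0,"ay":0.0,"az":0.0},{"jaw":1.0,"tx":0.0,"ty":0.52,"tz":0.66,"ax":0.0,"ay":0.0,"az":0.0},{"jaw":1.0,"tx":0.0,"ty":0.63,"tz":0.84,"ax":0.0,"ay":0.0,"az":0.0}]'
python3 -m crank '[{"jaw":1.0,"tx":0.0,"ty":0.1,"tz":0.19,"ax":0.0,"ay":0.0,"az":0.0},{"jaw":1.0,"tx":0.0,"ty":0.18,"tz":0.38,"ax":0.0,"ay":0.0,"az":0.0},{"jaw":1.0,"tx":0.0,"ty":0.26,"tz":0.57,"ax":0.0,"ay":0.0,"az":0.0},{"jaw":1.0,"tx":0.0,"ty":0.33,"tz":0.77,"ax":0.0,"ay":0.0,"az":0.0},{"jaw":1.0,"tx":0.0,"ty":0.39,"tz":0.97,"ax":0.0,"ay":0.0,"az":0.0}]'
python3 -m crank '[{"jaw":1.0,"tx":0.0,"ty":0.05,"tz":0.2,"ax":0.0,"ay":0.0,"az":0.0},{"jaw":1.0,"tx":0.0,"ty":0.08,"tz":0.41,"ax":0.0,"ay":0.0,"az":0.0},{"jaw":1.0,"tx":0.0,"ty":0.1,"tz":0.62,"ax":0.0,"ay":0.0,"az":0.0},{"jaw":1.0,"tx":0.0,"ty":0.1,"tz":0.62,"ax":0.0,"ay":0.0,"az":0.0}]'
python3 -m crank '[{"jaw":1.0,"tx":-0.5,"ty":0.0,"tz":0.0,"ax":0.0,"ay":0.0,"az":0.0},{"jaw":1.0,"tx":-1.5,"ty":0.0,"tz":0.0,"ax":0.0,"ay":0.0,"az":0.0},{"jaw":1.0,"tx":-2.5,"ty":0.0,"tz":0.0,"ax":0.0,"ay":0.0,"az":0.0},{"jaw":1.0,"tx":-3.5,"ty":0.5,"tz":0.5,"ax":0.0,"ay":0.0,"az":0.0},{"jaw":1.0,"tx":-4.5,"ty":1.0,"tz":1.0,"ax":0.0,"ay":0.0,"az":0.0}]'
python3 - <<'E'
from h import *
np.set_printoptions(precision=1,suppress=True)
A=cv2.resize(snap('scene','s10')[150:230,270:400],(780,480)[:2],interpolation=cv2.INTER_CUBIC)[:300]
A=cv2.resize(vision.read_camera('scene')[160:220,270:400],(650,300),interpolation=cv2.INTER_CUBIC)
t=snap('top','t10')
B=cv2.resize(t[125:225,245:345],(300,300),interpolation=cv2.INTER_CUBIC)
s=cv2.resize(t[135:225,385:485],(325,300),interpolation=cv2.INTER_CUBIC)
C=np.zeros((600,650,3),np.uint8); C[:300]=A; C[300:,:300]=B; C[300:,325:]=s
cv2.imwrite('pics/end.png',C[:,:,::-1])
E
```

```text
t: 8.55
position: [505.8, 199.8, 16.6]
tcp_rot: [-1.209, 1.21, 1.209]
contact_force: [0.7, 0.3, 0.2]
opening: 0.002
t: 9.05
position: [490.5, 238.6, 16.6]
tcp_rot: [-1.209, 1.21, 1.209]
contact_force: [-0.2, -0.1, -1.0]
opening: 0.001
t: 9.45
position: [486.5, 264.2, 16.6]
tcp_rot: [-1.209, 1.209, 1.21]
contact_force: [-0.2, 0.5, 0.2]
opening: 0.002
t: 9.95
position: [446.6, 302.1, 198.2]
tcp_rot: [-1.207, 1.211, 1.207]
contact_force: [-0.6, 1.6, -0.1]
opening: -0.005
```

View pics/end.png

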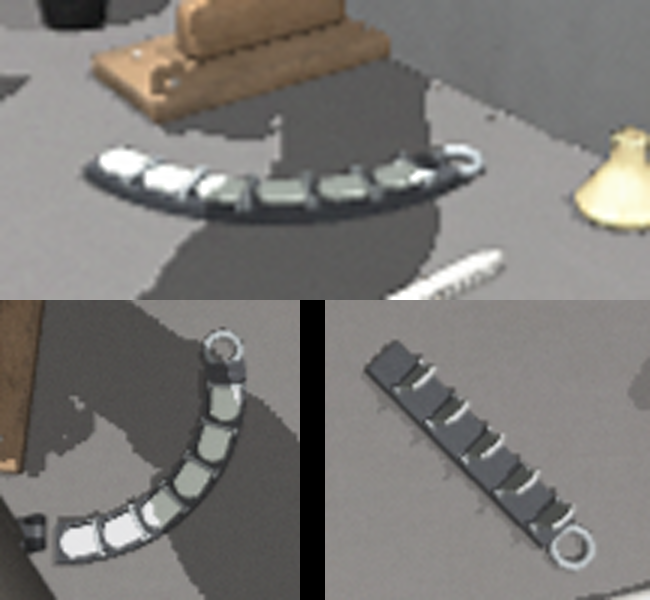

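All six curved-strip tabs lie flat and the straight strip's five tabs still stand. The loop is still at top px (319,141), so the strip didn't move, and the arm is clear above.

```bash
python3 -c "
from plant import bot
s=bot.get_state(); print(s['t'],s['contact_force']); print(bot.sign_off())"
```

```text
10.1 [ 0.48423318 -1.12196401 -1.35675191]
the job is handed in; nothing more can be done
None
```

All six tabs of the curved strip are down. I brushed them one after another with the shut fingertips, from the loop end to the plain end, then lifted clear and handed in at about 10 s.

**Last checks:**
- The final scene and top pictures show all six tabs lying flat and the straight strip's five tabs standing.
- The hanging loop is at the same top-camera pixel as before, about (319,141).
- I checked the force at the end of each move. It stayed at sensor-noise level (under about 2 N), so I saw no sign of pressing or dragging.
- The brass rose and label bundle looked unmoved where they showed in the last pictures. I did not measure the other things separately.

**One disagreement:** the stated tip reach of 25 mm ahead of the TCP did not match the pictures, which put the shut fingertips about 15–19 mm behind it. A first pass at the stated height went over tab 1 without touching it. I then used the camera-derived height, with the TCP at about 16 mm so that the tip was at about 32 mm.

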